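# Put the electric screwdriver on charge

### The job

Pull the electric screwdriver (the one with the long plain barrel and the short stubby nose, not the one with the long thin blade) out of the wooden tool rack and stand it, nose up, in the round cup of the black charger. Lower it gently all the way to the bottom of the cup, do not drop it in, then let go; leave the hand screwdriver and the brush standing in the rack.

Things in the scene. Friction and masses are not known exactly. Their poses are not given: they have to be found in the camera images.
- electric_driver: Electric screwdriver, 50-100 g, standing nose up in a well of the rack. Plain aluminium barrel 20 mm thick from its flat butt to 105 mm up (55 mm shows above the rack), grey cone to 120 mm, steel tip 6 mm thick to 135 mm. Origin: centre of the butt (lower end); z along the tool to the nose. Any of the three tools may be in any well; it slides out freely.
- manual_driver: Hand screwdriver, stored blade up in another well: aluminium handle 20 mm thick, 75 mm long, above it a bare 5 mm steel blade, top at 130 mm. Origin: centre of the butt; z up the tool. Leave alone. The wells are 75 mm apart in a straight row, so the line through the three tools is the length of the rack; fingers closing across that line have free space.
- brush: Cleaning brush, bristles up in the last well: black handle 20 mm thick, flat head 34 x 12 mm, top at 120 mm. Origin: centre of the butt; z up the tool. Leave alone. The rack is a fixed wooden block 64 mm wide, 214 mm long, 60 mm high; its wells are 24 mm wide, 50 mm deep (floor 10 mm above the table), so tools stand within 5 degrees of upright.
- charger: Charger, fixed: black base plate 90 x 100 mm, 10 mm thick, with a round open cup at its centre. Cup rim 65 mm above the table, 50 mm wide inside, narrowing to 38 mm at its floor 15 mm above the table; wall 4 mm. Origin: centre of the plate's underside, on the cup's axis; z up.
Not all that is in view belongs to the job. Leave any yellow look-alike of the electric_driver alone.

How it is judged:
On the way:
1. the electric screwdriver has been pulled clear out of the rack: its butt is more than 66 mm above the table (height (world z) of electric_driver above 0.066 m), for 0.1 s.
At the end, for the whole second after the job is handed in: Electric screwdriver at rest in the cup, nose up: butt within 20 mm of the cup's axis and 10 to 26 mm above the table, leaning under 31 degrees (on the rim is fine). Hand screwdriver and brush still in the rack: butts within 15 mm of their start, leaning under 14 degrees (horizontal distance between electric_driver and charger below 0.02 m and z of electric_driver in the frame of charger between 0.01 and 0.026 m and angle between electric_driver's own z axis and vertical below 0.55 rad and linear speed of electric_driver below 0.03 m/s and distance of each of manual_driver, brush from where it was at the start of the episode below 0.015 m and angle between each of manual_driver, brush's own z axis and vertical below 0.25 rad); the robot touches nothing.
It fails at once if the electric screwdriver dropped into the cup (moving faster than 0.6 m/s inside it) (horizontal distance between electric_driver and charger below 0.03 m and height (world z) of electric_driver below 0.06 m and linear speed of electric_driver above 0.6 m/s).
It fails at once if the electric screwdriver pressed hard onto the charger (more than 40 N) (contact force between electric_driver and charger above 40 N).
It also fails if it takes over 40 s, if anything falls off the work surface, if the arm or the gripper's body presses on something with over 40 N, if the wrist force passes 120 N, or if a joint passes its speed limit or range.

### The arm

A 6-joint arm with a two-finger parallel gripper is mounted at the origin on the work surface. World frame = base frame: x ahead of the robot, y to its left, z up, the work surface at z = 0. Lengths are in m, angles in rad, forces in N, time in s.
With the tool pointing down it reaches from about 0.425 to 0.95 m from the base axis. Payload 3.5 kg.
Tool frame: the origin (TCP) lies midway between the tips of the shut fingers; the grasp point (between the pads) lies env.hold_point_z behind it (env.hold_point_z is the distance from the TCP to the grasp point, in m); z points along the fingers, y is the line along which they close (so a half turn about z gives the same grasp; the last joint's range is limited). The gripper opens to 85 mm and grips with 20 to 120 N. Pads are 22 mm wide; open, the fingers measure 114 mm over their backs; the gripper's body (76 mm by 85 mm) begins 54 mm behind the grasp point. The pads swing forward as they close: fully open they stand 13 mm farther back than shut.
Start: joints at [1.03, 0.286, 1.577, -0, 1.279, -0.15], TCP at [0.257, 0.624, 0.231] pointing down, gripper open.
Joint ranges: [-2.77, 2.77], [-0.9, 2.22], [0.21, 2.48], [-1.53, 4.67], [0.24, 2.81], [-2.84, 2.84]. Speed limits (rad/s): [2.79, 2.79, 3.14, 3.14, 3.14, 3.14].

### API

Orientations are given as a rotation vector (axis times angle).
In Python, from rig import sensors, vision, env, nets gives the robot as it stands.
- The arm moves only by the shell command python3 -m creep 'ROWS' [FORCE]. ROWS is JSON, a list that holds one entry, the list of rows, each a list of 7 numbers: the shift along the world's x, y, z in cm, then the turn, a rotation vector about the world's x, y, z in rad, then the finger opening in cm, from 0 to 8.54. In form: [[[x, y, z, ax, ay, az, claw], ...]]. A call has 1 to 20 rows; each row is the pose to reach, as a shift and turn from the pose commanded when the call began; what a row does not reach only later rows make up. A row lasts 1/12 s, in which the tool goes at most 41.7 mm and 7.16 degrees, less where a joint would pass 70% of its speed; a pose out of reach is approached as far as the arm can. A call with a gripper value outside its range is refused whole. The fingers move at their own pace and stop on an object; FORCE is the grip in N (left out, the last holds). Time passes only in rows, so rows that repeat a pose let the fingers close. It gives the time, the measured TCP pose, the force, the opening and the grip force at its end, in the units of the state.
- sensors.read_state(): the state, without advancing time (a new reading comes with each control period).
- vision.read_camera(name): name is "scene" or "top" or "wrist"; returns a dict with "image" (400x640x3 uint8, red, green, blue), "depth" (400x640 float32, m along the optical axis (not along the pixel's ray), 0 where there is no reading), "fovy" (degrees; the focal length in pixels is half the picture's height over the tangent of half this angle, whatever the lens; pixels are square), "cx", "cy" (the principal point, pixels), "dist_coeffs" ([k1, k2, p1, p2, k3] as OpenCV has them; the pictures are not rectified), "rvec" (rotation vector, rad) and "tvec" (3), from world to camera coordinates, as OpenCV has them; the wrist camera has in their place "tool_from_camera" (4x4, takes a point from camera to tool coordinates, whose origin is the TCP and whose axes are the flange's). Camera axes: x right, y down, z forward; pixel columns grow to the right and rows downward; lengths in m; the calibration is good to about 2 mm. A picture is of the moment at which its call begins: read the wrist's pose just before it.
- env.finish_job(): hands the job in; it is judged then, once.
Trained networks look in a picture, given as the dict that the camera call returned (one of the last four; its "shot" number tells which), for a name from the list of things; names that differ only in an ending like _2 or _b are one class to them, and where a whole thing is asked for, a point or a joint stands for the part that bears it (a point fixed in the world has none). Each returns a list of dicts, best first, with "score" (0 to 1); they miss things now and then, are a little off and sometimes report something else, mostly with a low value. They report only what shows in the picture. A call takes as long as a camera call. They do not tell look-alikes from the thing itself.
- nets.cut_out(picture, name): "pixels" (400x640 bool, what is visible of it) and "xy" ([column, row] in pixels, amid what is visible of it).
- nets.tip_of(picture, name): "xy" ([column, row] in pixels: a listed point, or the origin of a listed thing).
The state is a dict: "clock": time; "q": joint angles; "qd": joint speeds; "effort": joint torques, N m; "eef_pos": TCP position; "eef_rot": TCP orientation; "wrist_force": force on the tool from outside, world axes, zero at the start; "torque": the same for the moment, N m; "grip_width": opening from 0.0 (shut) to 1.0 (fully open); "grasp_force": force on a finger pad.
Only numpy, scipy, OpenCV 4.12 (cv2) and the standard library are available. Lean on these libraries where they do the work, as an engineer would, in place of code of your own. Each camera call takes 0.05 s, during which the arm holds its last target. There are 200 camera calls.

## Working session

There is one attempt and no reset: what is moved stays moved. The work goes in short steps, Python scripts to look and compute and a shell command to move; the robot and the scene stay as the last step left them, time stands still between calls to the robot, and variables do not carry over. Pictures are saved under pics/ and viewed, at most 10 in all, crops included, and the job is handed in when it is done.

```bash
mkdir -p pics
cat > h.py <<'E'
import numpy as np, cv2
from rig import sensors, vision, env, nets
def K(p):
    f=200/np.tan(np.radians(p["fovy"])/2); return np.array([[f,0,p["cx"]],[0,f,p["cy"]],[0,0,1.]])
def pose(p,st=None):
    "world-from-camera R,t"
    if "rvec" in p:
        R=cv2.Rodrigues(np.array(p["rvec"],float))[0]; return R.T,-R.T@np.array(p["tvec"],float).ravel()
    T=np.array(p["tool_from_camera"]); R=cv2.Rodrigues(np.array(st["eef_rot"],float))[0]
    return R@T[:3,:3], R@T[:3,3]+np.array(st["eef_pos"])
def rays(p,uv,st=None):
    u=cv2.undistortPoints(np.array(uv,float).reshape(-1,1,2),K(p),np.array(p["dist_coeffs"],float)).reshape(-1,2)
    R,t=pose(p,st); return np.c_[u,np.ones(len(u))]@R.T, t
def pts(p,mask,st=None):
    m=mask&(p["depth"]>0); v,u=np.nonzero(m); d,t=rays(p,np.c_[u,v],st)
    return d*p["depth"][m][:,None]+t
def save(p,n): cv2.imwrite(f"pics/{n}.png",p["image"][:,:,::-1])
E
python3 - <<'E'
from h import *
print(env.hold_point_z)
for c in ["scene","top"]:
    p=vision.read_camera(c); save(p,c+"0")
    for n in ["electric_driver","manual_driver","brush","charger"]:
        for r in nets.cut_out(p,n)[:3]:
            q=pts(p,r["pixels"])
            print(c,n,round(r["score"],2),np.round(r["xy"]),len(q),np.round(np.median(q,0),3) if len(q) else "",np.round(np.percentile(q,[2,98],axis=0),3).tolist() if len(q) else "")
        for r in nets.tip_of(p,n)[:2]: print("  tip",round(r["score"],2),np.round(r["xy"]))
print(sensors.read_state())
a=cv2.imread("pics/scene0.png");b=cv2.imread("pics/top0.png")
E
```

```text
0.0187
scene electric_driver 0.83 [465. 297.] 575 [0.663 0.294 0.076] [[0.655, 0.287, 0.004], [0.666, 0.304, 0.134]]
scene electric_driver 0.82 [429. 248.] 410 [0.608 0.224 0.102] [[0.6, 0.215, 0.057], [0.612, 0.233, 0.144]]
  tip 0.93 [419. 275.]
  tip 0.62 [454. 314.]
scene manual_driver 0.74 [383. 237.] 242 [0.608 0.149 0.084] [[0.589, 0.14, 0.057], [0.614, 0.157, 0.136]]
  tip 0.73 [380. 262.]
scene brush 0.91 [339. 222.] 542 [0.611 0.075 0.105] [[0.601, 0.06, 0.058], [0.616, 0.089, 0.131]]
  tip 0.66 [340. 253.]
scene charger 0.69 [178. 194.] 2144 [ 0.591 -0.258  0.012] [[0.545, -0.32, 0.004], [0.631, -0.216, 0.066]]
  tip 0.55 [182. 196.]
top electric_driver 0.75 [165. 151.] 326 [0.652 0.293 0.084] [[0.645, 0.288, 0.002], [0.664, 0.33, 0.135]]
top electric_driver 0.68 [194. 178.] 197 [0.599 0.22  0.114] [[0.591, 0.216, 0.059], [0.611, 0.231, 0.147]]
  tip 0.5 [173. 157.]
  tip 0.49 [206. 180.]
top manual_driver 0.6 [238. 179.] 134 [0.601 0.15  0.087] [[0.594, 0.142, 0.049], [0.611, 0.16, 0.142]]
  tip 0.54 [245. 181.]
top brush 0.67 [284. 178.] 171 [0.602 0.074 0.12 ] [[0.597, 
[... 275 characters left out ...]
58 [454. 201.]
{'clock': 0.9, 'q': array([ 1.02999556e+00,  2.86310282e-01,  1.57669040e+00, -1.43190488e-05,
        1.27858120e+00, -1.49990112e-01]), 'qd': array([-6.98946251e-05,  5.50292272e-04, -1.86732432e-03, -4.91071185e-04,
        4.69863849e-05,  1.88061688e-03]), 'effort': array([ 6.22469706e-04, -4.05957484e+01, -2.92948723e+01, -5.46824845e-05,
        4.24486589e-04, -7.49555170e-06]), 'eef_pos': array([0.25709982, 0.62411281, 0.23132321]), 'eef_rot': array([6.09975142e-01, 3.08179018e+00, 8.63140363e-06]), 'wrist_force': array([-0.21245828,  0.64718623,  0.05315292]), 'torque': array([0.01801844, 0.04082819, 0.00197259]), 'grasp_force': 0.0, 'grip_width': 0.9979637021616948}
```

View picture.

View pics/scene0.png

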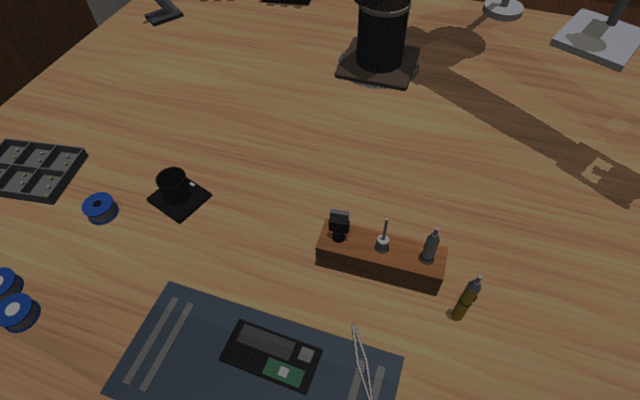

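View pics/top0.png

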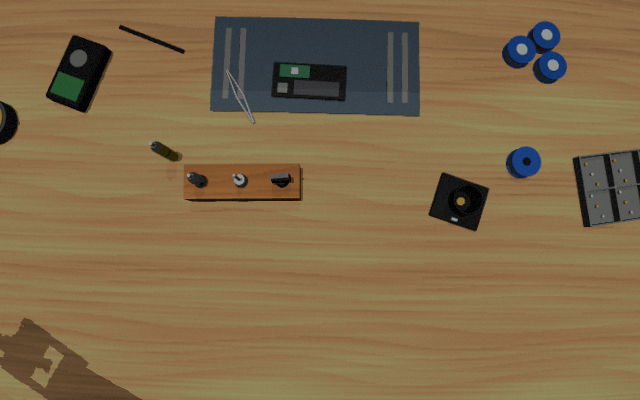

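The scene view shows the electric driver in the right-hand well at about (430,245), and the yellow look-alike outside the rack at (465,298). The charger cup is at about (175,180). In the top view the driver is at (196,179) and the cup at (462,200), with the rack lying along y.

```bash
cat > m.py <<'E'
from h import *
from scipy.optimize import least_squares
def circ(q,r=None):
    f=lambda a: np.hypot(q[:,0]-a[0],q[:,1]-a[1])-(r or a[2])
    return least_squares(f,[*q[:,:2].mean(0),r or .027][:2 if r else 3],loss="soft_l1",f_scale=.001).x
allq=[]
for c in ["scene","top"]:
    p=vision.read_camera(c)
    for r in nets.cut_out(p,"electric_driver")[:3]:
        q=pts(p,r["pixels"])
        if len(q)<50 or np.median(q[:,1])>.26: continue
        top=q[q[:,2]>np.percentile(q[:,2],90)]
        b=q[(q[:,2]>.066)&(q[:,2]<.112)]
        print(c,"barrel",len(b),circ(b,.010).round(4),"lower",circ(b[b[:,2]<.088],.01).round(4),"upper",circ(b[b[:,2]>.088],.01).round(4),"tip",top.mean(0).round(4),q[:,2].max().round(4))
    m=np.zeros((400,640),bool)
    Q=pts(p,np.ones((400,640),bool))
    q=Q[(abs(Q[:,0]-.585)<.06)&(abs(Q[:,1]+.265)<.06)]
    rim=q[q[:,2]>.058]; print(c,"rim",len(rim),circ(rim).round(4),np.median(rim[:,2]).round(4),rim[:,:2].min(0),rim[:,:2].max(0))
    rk=Q[(abs(Q[:,0]-.6)<.05)&(abs(Q[:,1]-.15)<.13)&(abs(Q[:,2]-.06)<.004)]
    print("rack",cv2.minAreaRect(rk[:,:2].astype(np.float32)*1000), np.median(rk[:,2]))
E
python3 m.py
```

```text
scene barrel 214 [0.601  0.2242] lower [0.6011 0.2241] upper [0.6009 0.2242] tip [0.6032 0.2239 0.1365] 0.1467
scene rim 283 [ 0.5817 -0.2694  0.0266] 0.064 [ 0.55019195 -0.29916047] [ 0.61010236 -0.24067805]
rack ((603.6166381835938, 149.06980895996094), (67.0771713256836, 214.94924926757812), 1.876981258392334) 0.05978424587413578
top barrel 75 [0.6011 0.2265] lower [0.601  0.2263] upper [0.6012 0.2266] tip [0.6007 0.2255 0.1407] 0.1496
top rim 272 [ 0.5794 -0.2668  0.0262] 0.0661 [ 0.55129965 -0.29669946] [ 0.6074325  -0.23976914]
rack ((603.1126098632812, 152.4906005859375), (63.76555633544922, 214.63986206054688), 1.3475412130355835) 0.06166230044671739
```

```bash
python3 -m creep '[[[4,-5,2,0,0,-0.12,8.5],[8,-9.5,2,0,0,-0.24,8.5],[11,-13,2,0,0,-0.36,8.5],[14,-16.5,2,0,0,-0.48,8.5],[17,-20,2,0,0,-0.6,8.5],[20,-23,2,0,0,-0.7,8.5],[23,-26.5,2,0,0,-0.8,8.5],[26,-30,2,0,0,-0.9,8.5],[29,-33.5,2,0,0,-1.0,8.5],[32,-37,2,0,0,-1.1,8.5],[34,-39.4,2,0,0,-1.15,8.5],[34.5,-39.9,2,0,0,-1.15,8.5],[34.5,-39.9,2,0,0,-1.15,8.5],[34.5,-39.9,2,0,0,-1.15,8.5]]]' 40
cat > w.py <<'E'
from h import *
from m import circ
st=sensors.read_state(); p=vision.read_camera("wrist"); save(p,"w0")
R=cv2.Rodrigues(st["eef_rot"])[0]; print(st["clock"],st["eef_pos"].round(4),"y",R[:,1].round(3),"z",R[:,2].round(3),st["q"].round(2))
for n in ["electric_driver","manual_driver"]:
  for r in nets.cut_out(p,n)[:3]:
    q=pts(p,r["pixels"],st); b=q[(q[:,2]>.066)&(q[:,2]<.112)]
    print(n,round(r["score"],2),r["xy"],len(q),len(b),np.median(q,0).round(4),q[:,2].max().round(4), q[q[:,2]>.138].mean(0).round(4))
    if len(b)>20: print("  barrel",circ(b,.01).round(4))
Q=pts(p,np.ones((400,640),bool),st)
rk=Q[(abs(Q[:,0]-.6)<.05)&(abs(Q[:,1]-.15)<.13)&(abs(Q[:,2]-.06)<.004)]
if len(rk)>50: print("rack",cv2.minAreaRect(rk[:,:2].astype(np.float32)*1000), np.median(rk[:,2]))
E
sed -i 's/^allq/if __name__!="__main__": vision_skip=1\nallq/' m.py
python3 - <<'E'
s=open('m.py').read().split('if __name__')[0]; open('m.py','w').write(s)
E
python3 w.py
```

```text
clock: 2.27
eef_pos: [0.6055, 0.2202, 0.2512]
eef_rot: [2.193, 2.246, -0.0]
wrist_force: [-0.1, -0.5, -0.1]
grip_width: 1.0
grasp_force: 0.0
2.2667 [0.6055 0.2202 0.2512] y [1.    0.024 0.002] z [ 0.002 -0.002 -1.   ] [ 0.19  0.2   1.64 -0.    1.3   0.17]
electric_driver 0.82 [313.4, 177.4] 507 169 [0.6007 0.2322 0.1182] 0.1457 [0.6008 0.227  0.1436]
  barrel [0.6005 0.2254]
electric_driver 0.55 [374.7, 106.5] 616 278 [0.6505 0.2977 0.1084] 0.1368 [nan nan nan]
  barrel [0.656  0.2971]
manual_driver 0.91 [316.8, 240.6] 520 351 [0.603  0.1537 0.0841] 0.1405 [0.6031 0.1513 0.1393]
  barrel [0.6029 0.1491]
rack ((602.8190307617188, 150.58062744140625), (64.22405242919922, 214.5183563232422), 1.8060297966003418) 0.059430771104047764w.py:8: RuntimeWarning: Mean of empty slice.
  print(n,round(r["score"],2),r["xy"],len(q),len(b),np.median(q,0).round(4),q[:,2].max().round(4), q[q[:,2]>.138].mean(0).round(4))
  ret = um.true_divide(
```

View pics/w0.png

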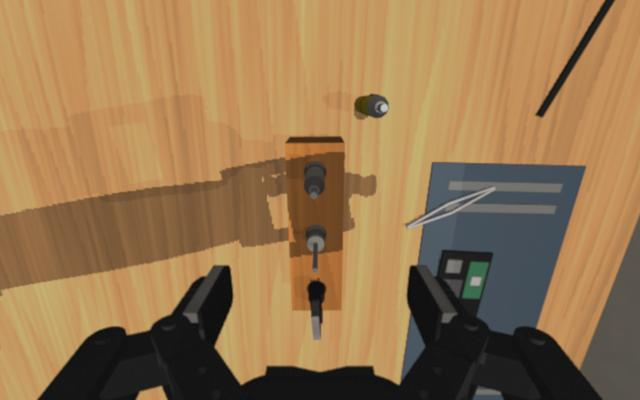

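The wrist view shows the electric driver at (314,180) in the end well of the rack and the yellow one at (374,106), outside it. The fingers will close across the rack. I'll check that the arm has settled before descending.

```bash
python3 w.py 2>/dev/null
```

```text
2.4167 [0.6019 0.2251 0.2511] y [ 1.     0.029 -0.001] z [-0.001  0.    -1.   ] [0.2  0.2  1.64 0.   1.3  0.17]
electric_driver 0.96 [380.3, 112.0] 661 287 [0.6503 0.2986 0.1069] 0.1354 [nan nan nan]
  barrel [0.6561 0.2971]
electric_driver 0.67 [318.1, 184.1] 602 203 [0.6005 0.2316 0.1161] 0.1452 [0.6006 0.2269 0.1432]
  barrel [0.6006 0.2254]
manual_driver 0.74 [319.0, 309.5] 712 334 [0.6053 0.0847 0.104 ] 0.1312 [nan nan nan]
  barrel [0.6037 0.0819]
manual_driver 0.57 [319.3, 247.1] 556 359 [0.6026 0.1534 0.084 ] 0.1402 [0.6028 0.1511 0.1393]
  barrel [0.603  0.1494]
rack ((602.9356079101562, 150.25592041015625), (64.15931701660156, 215.17019653320312), 1.771852970123291) 0.05947104931444347
```

```bash
python3 -m creep '[[[-0.1,0,-3,0,0,0,8.5],[-0.1,0,-6,0,0,0,8.5],[-0.1,0,-9,0,0,0,8.5],[-0.1,0,-12,0,0,0,8.5],[-0.1,0,-14.5,0,0,0,8.5],[-0.1,0,-16.2,0,0,0,8.5],[-0.1,0,-17,0,0,0,8.5],[-0.1,0,-17,0,0,0,8.5],[-0.1,0,-17,0,0,0,8.5],[-0.1,0,-17,0,0,0,0.5],[-0.1,0,-17,0,0,0,0.5],[-0.1,0,-17,0,0,0,0.5],[-0.1,0,-17,0,0,0,0.5],[-0.1,0,-17,0,0,0,0.5],[-0.1,0,-17,0,0,0,0.5],[-0.1,0,-17,0,0,0,0.5],[-0.1,0,-17,0,0,0,0.5],[-0.1,0,-17,0,0,0,0.5],[-0.1,0,-17,0,0,0,0.5]]]' 40
```

```text
clock: 4.15
eef_pos: [0.6013, 0.2252, 0.082]
eef_rot: [2.188, 2.254, 0.0]
wrist_force: [-1.2, -0.2, 5.1]
grip_width: 0.221
grasp_force: 39.1
```

```bash
python3 -m creep '[[[0,0,0.5,0,0,0,0.5],[0,0,1.5,0,0,0,0.5],[0,0,3,0,0,0,0.5],[0,0,5,0,0,0,0.5],[0,0,7,0,0,0,0.5],[0,0,9,0,0,0,0.5],[0,0,11,0,0,0,0.5],[0,0,13,0,0,0,0.5],[0,0,14.5,0,0,0,0.5],[0,0,15,0,0,0,0.5],[0,0,15,0,0,0,0.5],[0,0,15,0,0,0,0.5]]]'
cat > s.py <<'E'
from h import *
import sys
from m import circ
st=sensors.read_state(); print(st["clock"],st["eef_pos"].round(4),st["wrist_force"].round(1),st["grip_width"],st["grasp_force"])
T=st["eef_pos"]
for c in ["scene","top"]:
    p=vision.read_camera(c); save(p,c+sys.argv[1])
    Q=pts(p,np.ones((400,640),bool))
    b=Q[(np.hypot(Q[:,0]-T[0],Q[:,1]-T[1])<.03)&(Q[:,2]<T[2]-.02)&(Q[:,2]>.067)]
    print(c,len(b),"z",np.percentile(b[:,2],[0,2,98]).round(4) if len(b) else "")
    for lo in np.arange(.02,.1,.02):
        s=b[(b[:,2]<T[2]-lo)&(b[:,2]>=T[2]-lo-.02)]
        if len(s)>15: print("   below TCP",lo+.01,len(s),circ(s,.01).round(4))
E
python3 s.py 1
```

```text
clock: 5.15
eef_pos: [0.6008, 0.225, 0.2307]
eef_rot: [-2.188, -2.254, 0.001]
wrist_force: [0.4, -0.5, -1.0]
grip_width: 0.223
grasp_force: 39.1
5.15 [0.6008 0.225  0.2307] [ 0.4 -0.5 -1. ] 0.22315701467226187 39.085887072142214
scene 332 z [0.1588 0.1606 0.2095]
   below TCP 0.03 138 [0.6006 0.2244]
   below TCP 0.05 127 [0.6006 0.2244]
   below TCP 0.06999999999999999 67 [0.6006 0.2244]
top 114 z [0.1601 0.1634 0.2097]
   below TCP 0.03 45 [0.6009 0.2272]
   below TCP 0.05 49 [0.6007 0.2271]
   below TCP 0.06999999999999999 20 [0.6005 0.227 ]
```

View pics/scene1.png

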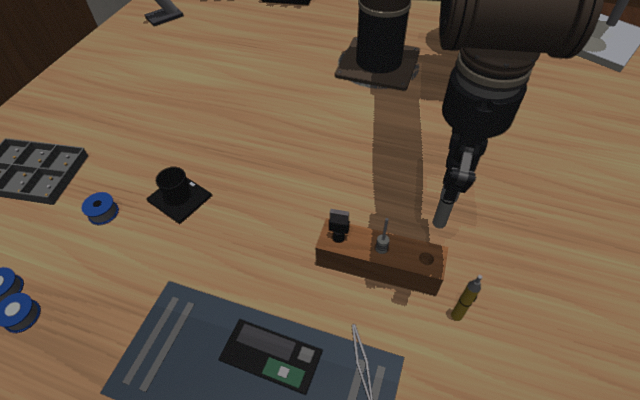

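The driver is out and vertical: its barrel shows at (442,212) under the gripper, with the butt about 71 mm below the TCP. The brush (340,225) and hand screwdriver (383,240) are still in the rack. Next I'll carry it over to the cup.

```bash
python3 -m creep '[[[0,-1,1,0,0,0,0.5],[-0.1,-3,2,0,0,0,0.5],[-0.2,-6,2,0,0,0,0.5],[-0.4,-9.5,2,0,0,0,0.5],[-0.5,-13,2,0,0,0,0.5],[-0.7,-16.5,2,0,0,0,0.5],[-0.8,-20,2,0,0,0,0.5],[-1,-23.5,2,0,0,0,0.5],[-1.1,-27,2,0,0,0,0.5],[-1.3,-30.5,2,0,0,0,0.5],[-1.4,-34,2,0,0,0,0.5],[-1.5,-37.5,2,0,0,0,0.5],[-1.7,-41,2,0,0,0,0.5],[-1.8,-44.5,2,0,0,0,0.5],[-1.9,-47,2,0,0,0,0.5],[-2,-48.7,2,0,0,0,0.5],[-2,-49.4,2,0,0,0,0.5],[-2,-49.4,2,0,0,0,0.5],[-2,-49.4,2,0,0,0,0.5],[-2,-49.4,2,0,0,0,0.5]]]'
cat > c.py <<'E'
from h import *
from m import circ
from s import T
for c in ["scene","top"]:
    p=vision.read_camera(c); Q=pts(p,np.ones((400,640),bool))
    q=Q[(np.hypot(Q[:,0]-.58,Q[:,1]+.268)<.04)&(Q[:,2]>.058)&(Q[:,2]<.075)]
    if len(q)>20: print(c,"rim",len(q),circ(q).round(4),circ(q,.027).round(4))
E
python3 c.py 2
```

```text
clock: 6.92
eef_pos: [0.5813, -0.2674, 0.2513]
eef_rot: [-2.186, -2.256, -0.001]
wrist_force: [0.1, 0.3, -0.9]
grip_width: 0.221
grasp_force: 39.1
6.9167 [ 0.5813 -0.2674  0.2513] [ 0.1  0.3 -0.9] 0.22089679204548873 39.09362328937277
scene 336 z [0.067  0.1806 0.2305]
   below TCP 0.03 136 [ 0.5819 -0.2679]
   below TCP 0.05 133 [ 0.5818 -0.2678]
   below TCP 0.06999999999999999 63 [ 0.582  -0.2676]
top 239 z [0.067  0.0671 0.2293]
   below TCP 0.03 74 [ 0.5815 -0.2651]
   below TCP 0.05 53 [ 0.581 -0.266]
   below TCP 0.06999999999999999 26 [ 0.5812 -0.2661]
scene rim 280 [ 0.5818 -0.2694  0.0266] [ 0.5818 -0.2694]
top rim 281 [ 0.5793 -0.2666  0.0262] [ 0.5793 -0.2666]
```

View pics/scene2.png

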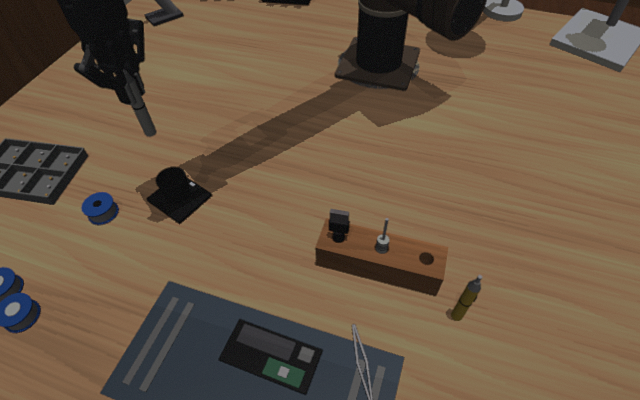

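The driver hangs vertically over the cup: its barrel is at (143,118) and the cup at (173,178). It is aligned to within about 1–2 mm, against 9 mm of slack, so I'll lower it with slow final rows.

```bash
python3 -m creep '[[[0,0,-1,0,0,0,0.5],[0,0,-3,0,0,0,0.5],[0,0,-5.5,0,0,0,0.5],[0,0,-8,0,0,0,0.5],[0,0,-10,0,0,0,0.5],[0,0,-11,0,0,0,0.5],[0,0,-12,0,0,0,0.5],[0,0,-13,0,0,0,0.5],[0,0,-14,0,0,0,0.5],[0,0,-14.7,0,0,0,0.5],[0,0,-15.2,0,0,0,0.5],[0,0,-15.6,0,0,0,0.5],[0,0,-15.8,0,0,0,0.5],[0,0,-16,0,0,0,0.5],[0,0,-16.1,0,0,0,0.5],[0,0,-16.1,0,0,0,0.5],[0,0,-16.1,0,0,0,0.5]]]'
```

```text
clock: 8.53
eef_pos: [0.5813, -0.269, 0.0907]
eef_rot: [2.187, 2.254, 0.0]
wrist_force: [0.3, 0.3, -0.7]
grip_width: 0.221
grasp_force: 39.1
```

```bash
python3 -m creep '[[[0,0,-0.1,0,0,0,0.5],[0,0,-0.2,0,0,0,0.5],[0,0,-0.3,0,0,0,0.5],[0,0,-0.3,0,0,0,0.5],[0,0,-0.3,0,0,0,0.5]]]'
```

```text
clock: 8.95
eef_pos: [0.581, -0.2688, 0.0872]
eef_rot: [-2.188, -2.254, 0.0]
wrist_force: [-0.2, -0.4, -0.9]
grip_width: 0.221
grasp_force: 39.1
```

```bash
python3 -m creep '[[[0,0,-0.05,0,0,0,0.5],[0,0,-0.1,0,0,0,0.5],[0,0,-0.1,0,0,0,0.5],[0,0,-0.1,0,0,0,0.5]]]'
```

```text
clock: 9.28
eef_pos: [0.5812, -0.269, 0.087]
eef_rot: [2.188, 2.254, -0.0]
wrist_force: [-1.2, 0.2, 2.5]
grip_width: 0.22
grasp_force: 39.5
```

Contact shows: the wrist force rose from −0.9 to +2.5 N, at the height expected for the cup floor. Opening the fingers.

```bash
python3 -m creep '[[[0,0,0,0,0,0,2.6],[0,0,0,0,0,0,2.6],[0,0,0,0,0,0,3.2],[0,0,0,0,0,0,4],[0,0,0,0,0,0,6],[0,0,0,0,0,0,8.5],[0,0,0,0,0,0,8.5],[0,0,0,0,0,0,8.5],[0,0,0,0,0,0,8.5],[0,0,0,0,0,0,8.5]]]'
python3 - <<'E'
from h import *
st=sensors.read_state(); p=vision.read_camera("wrist"); save(p,"w3"); p=vision.read_camera("scene"); save(p,"scene3")
E
```

```text
clock: 10.12
eef_pos: [0.5811, -0.2689, 0.0863]
eef_rot: [2.188, 2.255, 0.0]
wrist_force: [-0.4, -0.7, 0.1]
grip_width: 0.995
grasp_force: 0.0
```

View pics/w3.png

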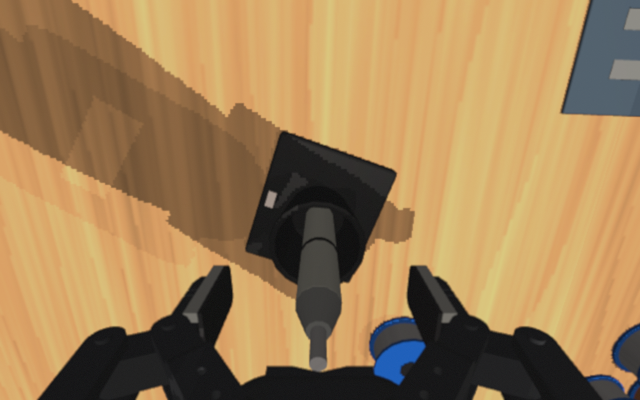

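The driver stands upright in the cup, midway between the open fingers. Its butt is at about (319,215) and its tip at (318,362), with the fingers clear on both sides. I'll go straight up.

```bash
python3 -m creep '[[[0,0,0.5,0,0,0,8.5],[0,0,1.5,0,0,0,8.5],[0,0,3,0,0,0,8.5],[0,0,5,0,0,0,8.5],[0,0,7.5,0,0,0,8.5],[0,0,10,0,0,0,8.5],[0,0,12.5,0,0,0,8.5],[0,0,15,0,0,0,8.5],[0,0,17,0,0,0,8.5],[0,0,18,0,0,0,8.5],[0,0,18,0,0,0,8.5],[0,0,18,0,0,0,8.5]]]'
python3 - <<'E'
from h import *
from m import circ
for c in ["scene","top"]:
    p=vision.read_camera(c); save(p,c+"4"); Q=pts(p,np.ones((400,640),bool))
    q=Q[(np.hypot(Q[:,0]-.581,Q[:,1]+.269)<.045)&(Q[:,2]>.075)&(Q[:,2]<.17)]
    if len(q)>20:
        for lo in (.075,.095): s=q[(q[:,2]>lo)&(q[:,2]<lo+.02)]; print(c,lo,len(s),circ(s,.01).round(4))
        print("top",q[:,2].max())
    for n in ["manual_driver","brush"]:
        for r in nets.cut_out(p,n)[:1]: print(n,round(r["score"],2),np.round(r["xy"]))
E
```

```text
clock: 11.22
eef_pos: [0.5811, -0.2689, 0.2667]
eef_rot: [2.187, 2.254, 0.0]
wrist_force: [0.0, 0.2, -1.0]
grip_width: 0.993
grasp_force: 0.0
scene 0.075 91 [ 0.5815 -0.2703]
scene 0.095 92 [ 0.5813 -0.2704]
top 0.15174930475718107
manual_driver 0.49 [384. 241.]
brush 0.95 [338. 222.]
top 0.075 43 [ 0.5807 -0.2666]
top 0.095 47 [ 0.5808 -0.267 ]
top 0.15308293973879628
brush 0.63 [457. 203.]
```

View pics/scene4.png

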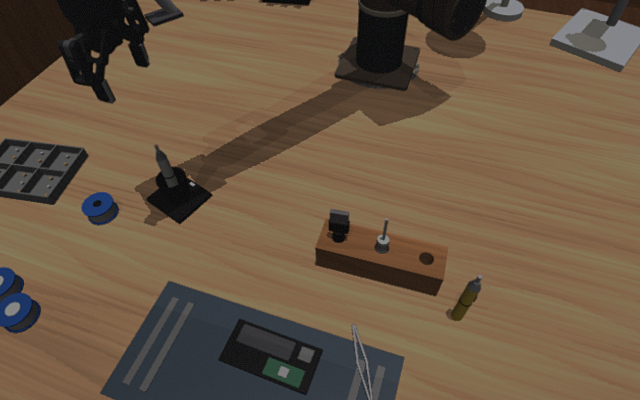

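The driver stands upright and centred in the cup at (165,170), with its top at about 0.15 m. The hand screwdriver and brush are still in the rack, and the gripper is clear of everything.

```bash
python3 -c "
from rig import env; print(env.finish_job())"
```

```text
the job is handed in; nothing more can be done
None
```

The electric screwdriver is standing nose up on the floor of the charger cup and released, the hand screwdriver and brush are still in the rack, and the job was handed in at about 11 s of the 40 s allowed; no verdict was returned.

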